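# Draw the labelled window slide and present its label

### The arm

A 6-joint arm with a two-finger parallel gripper is mounted at the origin on the work surface. World frame = base frame: x ahead of the robot, y to its left, z up, the work surface at z = 0. Lengths are in m, angles in rad, forces in N, time in s.
With the tool pointing down it reaches from about 0.35 to 0.8 m from the base axis. Payload 7.3 kg.
Tool frame: the origin (TCP) lies between the finger pads; the fingertips stand 25 mm ahead of it and the grasp point (between the pads) lies 6 mm ahead of it (r.tip_extent is the distance from the TCP to the fingertips, in m); z points along the fingers, y is the direction in which the jaws open and shut (so a half turn about z gives the same grasp; the last joint's range is limited). The gripper opens to 85 mm and grips with 20 to 120 N. Pads are 22 mm wide; open, the fingers measure 114 mm over their backs; the gripper's body (76 mm by 85 mm) begins 54 mm behind the grasp point. The pads swing forward as they close: fully open they stand 13 mm farther back than shut.
Start: joints at [1.052, 0.342, 1.524, -0, 1.275, -0.146], TCP at [0.191, 0.489, 0.256] pointing down, gripper open.
Joint ranges: [-2.53, 2.53], [-0.77, 2.02], [0.04, 2.7], [-1, 4.14], [0.28, 2.66], [-3.11, 3.11]. Speed limits (rad/s): [2.57, 2.57, 3.14, 3.14, 3.14, 3.14].

### API

Orientations are given as a unit quaternion [x, y, z, w].
In Python, from workcell import r, command_gripper, optics gives the robot as it stands. The module is installed in compiled form; this text tells all that it offers. Calls block until the motion is done:
- r.reach(position, orientation): joint-space move of the TCP to a pose.
- r.move_straight(position, orientation=None, speed=0.15, max_force=None): straight line of the TCP; orientation=None keeps the orientation; speed is the mean speed in m/s. With max_force (N) it stops when the force on the tool has changed by that much, and returns True; else False.
- r.movej(angles): joint-space move.
- command_gripper(opening, force=None): finger opening in m; force is the grip in N (None keeps the last); returns when the fingers have stopped.
- r.hold(seconds).
- r.solve_ik(position, orientation): joint angles nearest the present ones, or None.
- r.read_state(): the state.
- optics.get_image(name): name is "scene" or "top" or "wrist"; returns (picture, depth): 420x560x3 uint8, red, green, blue; 420x560 float32, m along the optical axis (not along the pixel's ray), 0 where there is no reading.
- optics.camera_model(name): a dict with "K" (3x3 intrinsics, pixels), "R" (3x3) and "t" (3): a world point X has camera coordinates R X + t; the wrist camera has in their place "tool_from_camera" (4x4, takes a point from camera to tool coordinates, whose origin is the TCP and whose axes are the flange's). Camera axes: x right, y down, z forward; pixel columns grow to the right and rows downward; lengths in m; the calibration is good to about 2 mm. A picture is of the moment at which its call begins: read the wrist's pose just before it. camera_model takes no time and is no camera call.
A pose or a line that the arm cannot do raises r.PlanningError and nothing moves.
- r.finish_job(): hands the job in, once; it reports no verdict.
The state is a dict: "time_s": time; "joint_positions": joint angles; "dq": joint speeds; "tau": joint torques, N m; "eef_pos": TCP position; "eef_rot": TCP orientation; "contact_force": force on the tool from outside, world axes, zero at the start; "torque": the same for the moment, N m; "grip_width": finger opening in m.
Only numpy, scipy, OpenCV 4.12 (cv2) and the standard library are available. Lean on these libraries where they do the work, as an engineer would, in place of code of your own. Each camera call takes 0.05 s, during which the arm holds its last target. There are 200 camera calls.

### The job

One of the three clear slides in the rack has a notched top corner, which marks its frosted label end: seen from the label face, the notch is at the top left. Pinch that slide by its clear part with the fingers off the frosted end, draw it up out of its channels, and finish holding it still in the gripper with the label over the middle of the white tray, about 15 cm up, tilted about 45 degrees or more over from upright so that the label face looks upward. Leave the two plain slides in the rack and everything else where it is.

Things in the scene. Friction and masses are not known exactly. Their poses are not given: they have to be found in the camera images.
- slide: notched clear acrylic slide, 120 (x) x 8 (y, thickness) x 70 mm (z), about 80 g, standing on a long edge in a rack slot. Origin: middle of the lower long edge, mid thickness. +x: to the notched frosted end; +y: out of the label face; +z: up. Notch: 15 x 15 mm off the top corner at the +x end. Clear part, to be pinched across the thickness: x -60 to +28 mm
- frosted_end: the frosted end of that slide, one piece with it (same origin and axes): x from +28 to +60 mm over the full height, white on the +y face only, with a strip of blank tape. Not to be touched by the fingers
- label (a point): middle of the frosted label on the slide's label face: at x +44, y +4, z +35 mm in the slide's frame; same axes
- rack: fixed grey rack at any yaw: base 150 (x) x 200 (y) x 12 mm; three slots along x at y = -70, 0, +70 mm. A slide stands on the base (its top 82 mm above the table), each end in an upright channel 11 mm wide that covers the slide's last 10 mm and reaches 52 mm above the table; between the channels (|x| below 50 mm) it is free. Origin: centre of underside
- blank1: plain clear slide of the same size without notch or frosting, in another slot; stays. Origin: middle of its lower long edge
- blank2: second plain clear slide, like the first; stays
- tray: fixed shallow white tray 150 (x) x 200 (y) x 25 mm, walls 4 mm, open on top, may stand at any yaw within half a radian. Origin: centre of underside
- dish: round white feeding dish, 52 mm across, 18 mm tall, standing in the tray; loose, leave it there; origin centre of underside
- jar: closed glass jar, 60 mm across, 85 mm tall; bystander; origin centre of underside
- forceps: steel forceps lying flat, 130 x 18 x 6 mm; bystander
- brush: hand brush lying flat, 160 mm long; bystander
- egg_carton: grey pulp egg carton, 135 x 180 x 40 mm; bystander; origin centre of underside
- weight: steel cylinder weight, 44 mm across, 30 mm tall; bystander; origin centre of underside

How it is judged:
On the way:
1. the notched slide is drawn up clear of its channels, held by the fingers (height (world z) of slide above 0.06 m and contact force between the fingers and slide above 1 N), for 0.2 s.
At the end, for the whole second after the job is handed in: The notched slide is still, in the fingers alone, label face up (normal within 57 degrees of vertical), label middle within 60 mm of the tray centre seen from above and 90 to 250 mm above the table; it touches no tray, dish or rack; both plain slides are in the rack (contact force between the fingers and slide above 1 N and angle between slide's own y axis and vertical below 1 rad and horizontal distance between label and tray below 0.06 m and height (world z) of label between 0.09 and 0.25 m and height (world z) of slide above 0.05 m and contact force between slide and rack below 0.1 N and contact force between slide and tray below 0.1 N and contact force between slide and dish below 0.1 N and linear speed of slide below 0.03 m/s and distance between each of blank1, blank2 and rack below 0.09 m); the arm keeps its last pose, push and grip.
It fails at once if the fingers press on the frosted end (contact force between the fingers and frosted_end above 0.5 N).
It fails at once if a plain slide is lifted or shoved out of its place in the rack (20 mm) (distance of any of blank1, blank2 from where it was at the start of the episode above 0.02 m).
It fails at once if a bystander is disturbed (moved 30 mm) (distance of any of dish, jar, forceps, brush, egg_carton, weight from where it was at the start of the episode above 0.03 m).
It also fails if it takes over 32 s, if anything falls off the work surface, if the arm or the gripper's body presses on something with over 40 N, if the wrist force passes 120 N, or if a joint passes its speed limit or range.

## Working session

There is one attempt and no reset: what is moved stays moved. The work goes in short steps, each a Python script; the robot and the scene stay as the last script left them, time stands still between calls to the robot, and variables do not carry over. Pictures are saved under pics/ and viewed, about 8 in all and at most 12, crops included, and the job is handed in when it is done.

```bash
mkdir -p pics
cat > h.py <<'E'
import numpy as np, cv2
from scipy.spatial.transform import Rotation as Rot
from workcell import r, command_gripper, optics
def cast(name,uv,z,pose=None):
    m=optics.camera_model(name);K=np.array(m["K"])
    if name=="wrist":
        T=np.array(m["tool_from_camera"]);p,q=pose;W=Rot.from_quat(q).as_matrix()
        Rc=W@T[:3,:3];o=W@T[:3,3]+np.array(p)
    else:
        R=np.array(m["R"]);Rc=R.T;o=-R.T@np.array(m["t"])
    d=Rc@np.linalg.inv(K)@np.array([uv[0],uv[1],1.])
    return o+d*(z-o[2])/d[2]
def proj(name,X,pose=None):
    m=optics.camera_model(name);K=np.array(m["K"])
    if name=="wrist":
        T=np.array(m["tool_from_camera"]);p,q=pose;W=Rot.from_quat(q).as_matrix()
        c=T[:3,:3].T@(W.T@(np.array(X)-np.array(p))-T[:3,3])
    else: c=np.array(m["R"])@X+np.array(m["t"])
    u=K@c; return u[:2]/u[2]
E
python3 - <<'E'
from h import *
for n in("scene","top"):
    a,d=optics.get_image(n);np.savez(n+".npz",a=a,d=d)
    cv2.imwrite(f"pics/{n}0.png",a[:,:,::-1])
    m=optics.camera_model(n);R=np.array(m["R"]);print(n,m["K"],-R.T@np.array(m["t"]),R[2])
print(optics.camera_model("wrist"));s=r.read_state();print(s["eef_rot"],s["time_s"],r.tip_extent)
E
```

```text
scene [[537.03244403   0.         283.72748659]
 [  0.         537.03244403 213.09581326]
 [  0.           0.           1.        ]] [ 1.25378009 -0.04165828  1.29139005] [-0.50126246  0.02670679 -0.86488305]
top [[432.45099509   0.         269.08321815]
 [  0.         432.45099509 213.72025642]
 [  0.           0.           1.        ]] [ 3.89542716e-01 -7.49400068e-04  1.15106391e+00] [ 0.11982547 -0.00899465 -0.99275423]
{'K': array([[370.33704206,   0.        , 276.89688629],
       [  0.        , 370.33704206, 207.45924626],
       [  0.        ,   0.        ,   1.        ]]), 'tool_from_camera': array([[-7.41176723e-05, -9.57074001e-01, -2.89843668e-01,
         7.44698238e-02],
       [ 9.99999438e-01, -3.77388909e-04,  9.90435583e-04,
        -4.20102490e-04],
       [-1.05730393e-03, -2.89843431e-01,  9.57073491e-01,
        -1.16831158e-01],
       [ 0.00000000e+00,  0.00000000e+00,  0.00000000e+00,
         1.00000000e+00]])}
[ 1.85329220e-01  9.82676281e-01 -5.98685788e-04 -2.20920197e-04] 0.1 0.025
```

View pics/scene0.png

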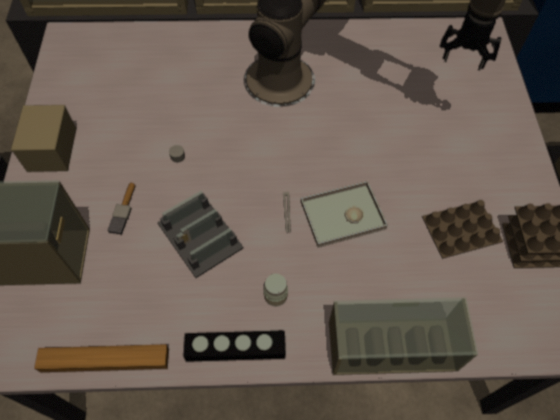

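View pics/top0.png

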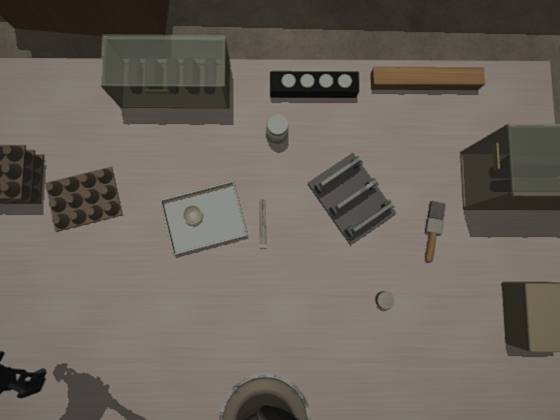

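The scene view shows the rack at about (200,233), the tray at (343,213) with the dish at (353,214), the forceps at (287,212) and the jar at (276,289). The top view shows the rack at about (352,198) and the tray at (205,219). Next I'll localise the rack and tray and make zoomed crops of the rack.

Run:
```python
from h import *
a=np.load("top.npz")["a"];b=np.load("scene.npz")["a"]
hsv=cv2.cvtColor(a,cv2.COLOR_RGB2HSV)
for name,uv in(("rack",(330,190)),("tray",(215,205))):print(name,a[uv[1],uv[0]],hsv[uv[1],uv[0]],cast("top",uv,.01))
print("table",a[260,300],hsv[260,300])
for n,c,z in(("rack",[(308,183),(353,154),(396,211),(352,243)],.012),("tray",[(163,200),(236,184),(247,235),(176,256)],.025)):
    P=np.array([cast("top",q,z) for q in c])[:,:2];print(n,P.round(3).tolist(),P.mean(0),np.linalg.norm(np.diff(P,axis=0),axis=1))
f=lambda im:cv2.convertScaleAbs(im[:,:,::-1],alpha=1.7)
A=cv2.resize(f(a[145:250,300:405]),(400,400),interpolation=2);B=cv2.resize(f(b[185:280,150:245]),(400,400),interpolation=2)
cv2.imwrite("pics/crop1.png",np.hstack([A,B]))
```

```text
rack [47 46 43] [23 22 47] [ 0.59166177 -0.17421692  0.01      ]
tray [138 141 135] [ 45  11 141] [0.55030665 0.13287552 0.01      ]
table [135 124 116] [ 13  36 135]
rack [[0.61, -0.115], [0.69, -0.238], [0.535, -0.349], [0.45, -0.23]] [ 0.57130412 -0.23291954] [0.14632217 0.19084179 0.14660378]
tray [[0.561, 0.268], [0.604, 0.077], [0.469, 0.047], [0.415, 0.23]] [0.51241434 0.1551638 ] [0.19603111 0.13821761 0.19121936]
```

View pics/crop1.png

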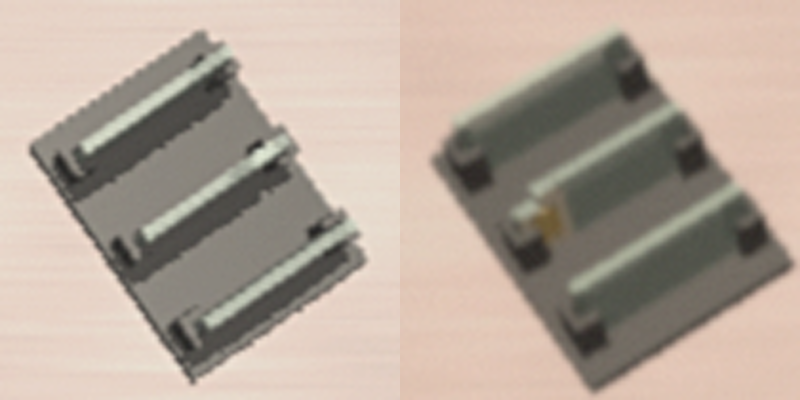

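The middle slide is the notched one. Its step and amber tape are at left-crop (275,150) and right-crop (545,215), so the slide's +x points toward world (0.57,-0.82) and the label face toward (0.82,0.57). The rack and tray sizes check out to within about 1 cm. Next I'll check IK and go look from close by.

```bash
cat >> h.py <<'E'
def quat(nyaw,tilt,flip):
    """label normal yaw, tilt over from upright; flip=+1: tool y=+n"""
    n=np.array([np.cos(nyaw),np.sin(nyaw),0]);z=np.array([0,0,1.]);xs=np.cross(n,z)
    Rt=Rot.from_rotvec(xs*tilt)
    ty=flip*n;tz=-z;tx=np.cross(ty,tz)
    return (Rt*Rot.from_matrix(np.c_[tx,ty,tz])).as_quat(), Rt.as_matrix()@np.c_[xs,n,z]
def tcp_for(label,nyaw,tilt,flip,g):   # g: TCP in slide frame
    q,S=quat(nyaw,tilt,flip); return np.array(label)+S@(np.array(g)-[.044,.004,.035]),q
E
python3 - <<'E'
from h import *
ny=np.arctan2(.57,.82);c=np.array([.571,-.233])
fmt=lambda j:None if j is None else np.round(j,2)
for f in(1,-1):
    q,S=quat(ny,0,f)
    p=np.r_[c,0]+S@[-.006,0,0]
    print(f,S[:,0],"look",fmt(r.solve_ik(p+[0,0,.25],q)),"grasp",fmt(r.solve_ik(p+[0,0,.063],q)))
    for yw in(-.3,0,.3,.6):
        P,Q=tcp_for([.512,.155,.16],yw,np.radians(52),f,[-.006,0,.051]);print(yw,P.round(3),fmt(r.solve_ik(P,Q)))
f=min((1,-1),key=lambda f:abs(r.solve_ik(np.r_[c,.25],quat(ny,0,f)[0])[5]))
q,S=quat(ny,0,f);r.reach(np.r_[c,.25],q)
s=r.read_state();a,d=optics.get_image("wrist");np.savez("w1.npz",a=a,d=d,p=s["eef_pos"],q=s["eef_rot"])
cv2.imwrite("pics/w1.png",a[:,:,::-1]);print(f,s["time_s"],s["eef_pos"])
E
```

```text
1 [ 0.57077106 -0.82110925  0.        ] look [-0.51  0.51  1.28 -0.    1.35 -1.11] grasp [-0.51  0.7   1.49 -0.    0.95 -1.11]
-0.3 [0.512 0.207 0.167] None
0 [0.497 0.205 0.167] [0.42 0.36 2.25 3.94 0.47 2.67]
0.3 [0.483 0.198 0.167] [ 0.2   0.31  2.36  2.95  0.44 -3.03]
0.6 [0.471 0.188 0.167] [-0.06  0.31  2.38  2.1   0.6  -2.64]
-1 [ 0.57077106 -0.82110925  0.        ] look [-0.51  0.51  1.28 -0.    1.35  2.03] grasp [-0.51  0.7   1.49 -0.    0.95  2.03]
-0.3 [0.512 0.207 0.167] None
0 [0.497 0.205 0.167] [ 0.42  0.36  2.25  3.94  0.47 -0.47]
0.3 [0.483 0.198 0.167] [0.2  0.31 2.36 2.95 0.44 0.11]
0.6 [0.471 0.188 0.167] [-0.06  0.31  2.38  2.1   0.6   0.5 ]
1 2.9667 [ 0.57129069 -0.23208073  0.25011355]
```

View pics/w1.png

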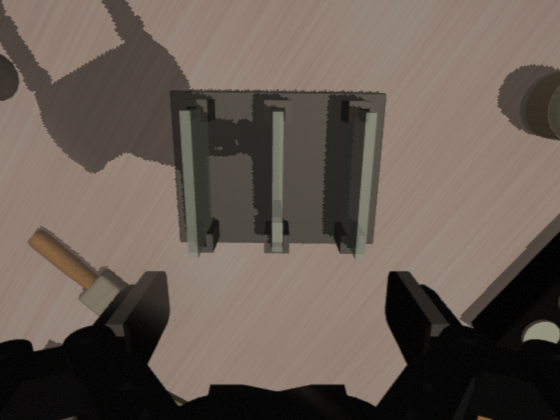

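The wrist view shows the middle slide's top edge from (278,110) to (277,250), with the notch end at the bottom, which matches. I'll measure that edge at z = 0.082 and scan final poses for an easy wrist configuration.

Run:
```python
from h import *
w=np.load("w1.npz");a=w["a"];pose=(w["p"],w["q"])
g=a.astype(int).sum(2)
for v in(125,150,175,200,215,230,240):print(v,g[v,262:296:2])
print("col",g[95:270:3,277])
L=[]
for v in range(120,200,4):
    row=g[v,262:296].astype(float);m=np.where(row>(row.max()+np.median(row))/2)[0]+262
    L.append([m.mean(),v,len(m)])
L=np.array(L);print(L[::4])
P=np.array([cast("wrist",l[:2],.082,pose) for l in L])
vx,vy,x0,y0=cv2.fitLine(P[:,:2].astype(np.float32),cv2.DIST_HUBER,0,.01,.01).ravel();print("dir",vx,vy,x0,y0)
for uv in((278,110),(277,250)):print(cast("wrist",uv,.082,pose))
for c in((171,92),(385,94),(373,244),(179,243)):print("rackcorner",cast("wrist",c,.012,pose))
q0=np.array([-.51,.7,1.49,0,.95,-1.11]);out=[]
for t in(45,48,52):
  for y in np.arange(-3.1,3.1,.2):
    P,Q=tcp_for([.512,.155,.16],y,np.radians(t),1,[-.006,0,.051]);j=r.solve_ik(P,Q)
    if j is not None:
        out.append((np.abs(j-q0).max().round(2),t,y.round(2),P.round(2),np.round(j,2)))
out.sort(key=lambda o:o[0])
for o in out[:9]:print(*o)
```

```text
125 [124 125 121 120 124 208 345 349 349 364 372 247 237 237 234 235 237]
150 [124 125 123 116 120 238 343 344 361 373 349 238 236 234 234 233 235]
175 [116 118 118 118 117 235 335 339 352 365 310 234 230 234 230 233 230]
200 [118 116 115 116 117 257 288 289 292 307 288 229 229 227 226 224 230]
215 [114 112 110 115 115 235 283 280 280 288 250 225 224 224 224 227 223]
230 [107  94  68  64  76 311 377 377 377 378 281  72  65 103 218 220 221]
240 [218 217 209 122  97 297 375 372 375 380 304 217 220 223 218 218 221]
col [124 123 246 248 154 136 351 352 351 350 346 349 348 349 347 348 345 347
 345 342 341 344 343 341 340 339 340 336 339 339 334 337 332 333 332 291
 280 283 280 282 280 319 318 379 376 379 373 374 372 342 313 350 337 403
 399 401 397 402 402]
[[278.  120.    9. ]
 [278.  136.    9. ]
 [277.5 152.   10. ]
 [277.5 168.   10. ]
 [277.5 184.   10. ]]
dir 0.5606307 -0.828066 0.5540968 -0.20704365
[ 0.53513323 -0.17947219  0.082     ]
[ 0.59903111 -0.27243778  0.082     ]
rackcorner [ 0.44740984 -0.22425907  0.012     ]
rackcorner [ 0.60918147 -0.11363943  0.012     ]
rackcorner [ 0.69393425 -0.23505153  0.012     ]
rackcorner [ 0.52905547 -0.34846365  0.012     ]
1.15 45 1.1 [0.46 0.17 0.17] [-0.25  0.33  2.15  1.15  0.86 -2.23]
1.16 45 1.3 [0.46 0.15 0.17] [-0.29  0.39  2.05  0.99  1.01 -2.27]
1.21 45 1.5 [0.46 0.14 0.17] [-0.3   0.44  1.94  0.85  1.16 -2.32]
1.22 48 1.1 [0.46 0.16 0.17] [-0.28  0.35  2.17  1.21  0.89 -2.33]
1.23 48 1.3 [0.46 0.15 0.17] [-0.32  0.41  2.07  1.03  1.04 -2.34]
1.26 48 1.5 [0.46 0.14 0.17] [-0.33  0.47  1.95  0.89  1.19 -2.37]
1.27 45 1.7 [0.46 0.13 0.17] [-0.29  0.5   1.82  0.74  1.29 -2.38]
1.31 48 1.7 [0.46 0.13 0.17] [-0.31  0.53  1.82  0.77  1.32 -2.42]
1.32 52 1.3 [0.46 0.15 0.17] [-0.35  0.44  2.09  1.09  1.09 -2.43]
```

The slide line passes through the rack centre (0.570, -0.2305), and the two yaw estimates agree (0.595 and 0.599). The far slide end lands where it should, to within 2 mm. Now grasp and lift.

Run:
```python
from h import *
ny=.598;q,S=quat(ny,0,1)
g=np.array([.570,-.2305,0])+S@[-.008,0,0]
command_gripper(.045,50)
r.reach(g+[0,0,.13],q)
hit=r.move_straight(g+[0,0,.063],q,speed=.08,max_force=8)
s=r.read_state();print("hit",hit,s["eef_pos"],s["contact_force"],s["time_s"])
if hit: raise SystemExit
command_gripper(0,50)
s=r.read_state();print("grip",s["grip_width"],s["eef_pos"],s["contact_force"],s["time_s"])
if s["grip_width"]<.005: raise SystemExit
r.move_straight(g+[0,0,.25],q,speed=.1,max_force=25)
s=r.read_state();print("lift",s["grip_width"],s["eef_pos"],s["contact_force"],s["time_s"])
a,d=optics.get_image("scene");b,_=optics.get_image("wrist")
A=cv2.resize(a[140:290,140:290],(420,420),interpolation=2)
cv2.imwrite("pics/lift.png",np.hstack([A,b[:,140:500]])[:,:,::-1])
```

```text
hit False [ 0.56587222 -0.22408057  0.06352499] [0.56579459 0.52760765 0.15969738] 5.0333
grip 0.007529744013614983 [ 0.56580603 -0.22401229  0.06352388] [-0.10326204  0.29502969  2.35943575] 5.45
lift 0.007675026694022378 [ 0.56530853 -0.2237967   0.2494097 ] [ 0.0833593   0.22549199 -0.70965184] 7.4667
```

View pics/lift.png

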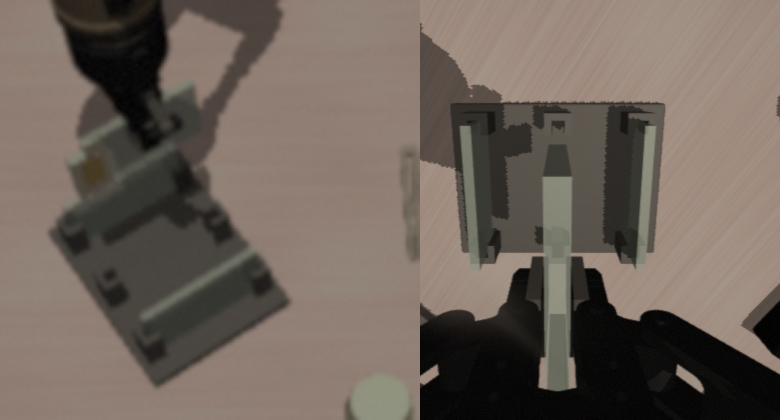

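The slide is held with a 7.6 mm gap and about 0.7 N of weight. The tape and notch are at left-panel (90,170), facing the scene camera, and the blanks are still in place. Now tilt it over the tray.

Run:
```python
from h import *
t=np.radians(50)
P,Q=tcp_for([.512,.155,.16],1.2,t,1,[-.008,0,.051])
print(r.solve_ik(P,Q))
r.reach(P+[0,0,.10],Q)
s=r.read_state();print(s["grip_width"],s["eef_pos"],s["time_s"])
r.move_straight(P,Q,speed=.08);r.hold(.5)
s=r.read_state();print(P,s["grip_width"],s["eef_pos"],s["contact_force"],s["time_s"])
a,d=optics.get_image("scene");b,_=optics.get_image("top")
np.savez("f.npz",a=a,b=b)
lab=[.512,.155,.16];u=proj("scene",np.array(lab));v=proj("top",np.array(lab));print(u,v)
A=cv2.resize(a[130:270,270:410],(400,400),interpolation=2);B=cv2.resize(b[140:280,140:280],(400,400),interpolation=2)
for I,w,o in((A,u,(270,130)),(B,v,(140,140))):cv2.circle(I,tuple(int(k) for k in (w-np.array(o))*400/140),5,(255,0,0),1)
cv2.imwrite("pics/fin.png",np.hstack([A,B])[:,:,::-1])
```

```text
[-0.32294094  0.39305634  2.1388554   1.15481521  0.99087227 -2.3887188 ]
0.007137383288564214 [0.45882066 0.15951417 0.26736316] 9.0583
[0.45816098 0.16002246 0.16722042] 0.007017697051784701 [0.45818573 0.16000344 0.16727488] [-0.18855886 -0.34549313 -0.48202832] 10.9583
[346.65739395 182.21980421] [197.64749853 212.33289106]
```

View pics/fin.png

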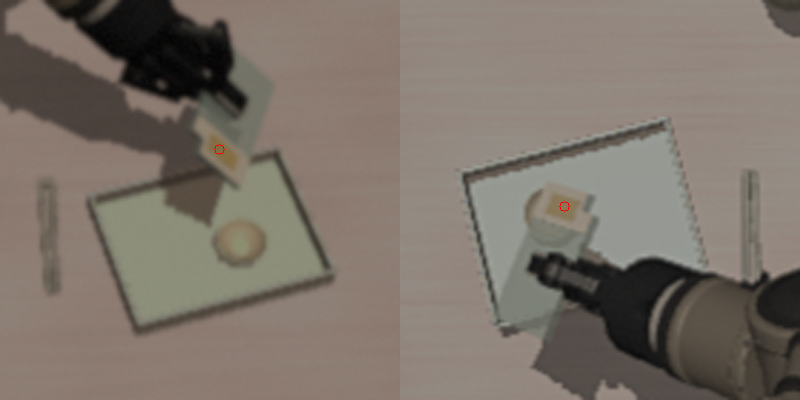

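Both views put the label and tape on the predicted point (circles at left-panel (219,149) and right-panel (564,206)). It is over the tray, label face up, and clear of the dish. I'll check stillness and hand in.

Run:
```python
from h import *
r.hold(.5);s=r.read_state();print(s["grip_width"],s["contact_force"],np.abs(s["dq"]).max(),s["time_s"])
a,_=optics.get_image("scene");o=np.load("f.npz")["a"]
print("diff",np.abs(a.astype(int)-o)[150:260,290:400].mean())
r.finish_job()
```

```text
0.007625968273796684 [ 0.03465908 -0.77063061 -0.6409577 ] 0.0022530359598474927 11.5583
diff 0.6266666666666667
the job is handed in; nothing more can be done
```

I pinched the notched slide (the middle slot) by its clear part, with the grip centred about 8 mm off the slide's middle, away from the frosted end. I drew it straight up and handed it in held over the tray. It is tilted 50° from upright, with the label face up and the label about 16 cm above the table. No verdict was reported back.

- **Label position:** in both the scene and top views the tape sat on the predicted point above the tray centre. My tray measurement was about 1 cm short on its sides, well within the 60 mm allowed.
- **Grip and stillness:** the gripper gap read 7.0–7.7 mm on the 8 mm slide, and the tool carried about 0.6–0.7 N, which fits the slide's weight. The arm was still and two pictures 0.5 s apart barely differed.
- **Everything else:** both plain slides were still in the rack after the lift, and nothing near the rack or tray looked disturbed. I did not measure the bystanders afterwards. About 11.6 s of the 32 s was used.

No check failed or disagreed.

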